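Turn the trolley wheel valve to the top

ROBOT

A 6-joint arm with a two-finger parallel gripper is mounted at the origin on the work surface. World frame = base frame: x ahead of the robot, y to its left, z up, the work surface at z = 0. Lengths are in mm, angles in rad, forces in N, time in s.
With the tool pointing down it reaches from about 275 to 750 mm from the base axis. Payload 10.2 kg.
Tool frame: the origin (TCP) lies on the front face of the gripper's body, between the roots of the fingers; the fingertips stand 73 mm ahead of it and the grasp point (between the pads) lies 54 mm ahead of it; z points along the fingers, y is the line along which they close (so a half turn about z gives the same grasp; the last joint's range is limited). The gripper opens to 85 mm and grips with 20 to 120 N. Pads are 22 mm wide; open, the fingers measure 114 mm over their backs; the gripper's body (76 mm by 85 mm) begins 54 mm behind the grasp point. The pads swing forward as they close: fully open they stand 13 mm farther back than shut.
Start: joints at [-1.38, 0.313, 1.498, -0, 1.331, -0.223], TCP at [211.086, -480.702, 303.894] pointing down, gripper open.
Joint ranges: [-2.94, 2.94], [-0.97, 2.17], [0.19, 2.56], [-1.23, 4.37], [0.02, 3.11], [-2.88, 2.88]. Speed limits (rad/s): [2.39, 2.39, 3.01, 3.14, 3.14, 3.14].

INTERFACE

Orientations are given as a unit quaternion [w, x, y, z].
In Python, from rig import * gives the robot as it stands.
- The arm moves only by the tool step_arm, never from a script. Its argument "plan" is a list of rows, each an object with "offset": the shift along the tool's x, y, z in cm, a list of three; "rot": the turn, a rotation vector about the tool's x, y, z in degrees, a list of three; "gripper": the finger opening in cm, from 0 to 8.54. In form: [{"offset": [x, y, z], "rot": [wx, wy, wz], "gripper": gripper}, ...]. A call has 1 to 12 rows; each row is the pose to reach, as a shift and turn from the pose commanded when the call began, along the tool's axes at that moment; what a row does not reach only later rows make up. A row lasts 1/10 s, in which the tool goes at most 50 mm and 8.59 degrees, less where a joint would pass 70% of its speed; a pose out of reach is approached as far as the arm can. A call with a gripper value outside its range is refused whole. The fingers move at their own pace and stop on an object; "squeeze" is the grip in N (left out, the last holds). Time passes only in rows, so rows that repeat a pose let the fingers close. It gives the time, the measured TCP pose, the force, the opening and the grip force at its end, in the units of the state.
- sense(): the state, without advancing time (a new reading comes with each control period).
- capture(name): name is "side" or "top"; returns a dict with "color" (400x640x3 uint8, red, green, blue), "depth" (400x640 float32, mm along the optical axis (not along the pixel's ray), 0 where there is no reading), "vertical_fov" (degrees; the focal length in pixels is half the picture's height over the tangent of half this angle, whatever the lens; pixels are square), "cx", "cy" (the principal point, pixels), "k1" (the pictures are not rectified: a ray, as slopes to the right and down, at radius r is drawn at 1 + k1 r^2 times it, then the intrinsics apply), "rvec" (rotation vector, rad) and "tvec" (3), from world to camera coordinates, as OpenCV has them. Camera axes: x right, y down, z forward; pixel columns grow to the right and rows downward; lengths in mm; the calibration is good to about 2 mm. A picture is of the moment at which its call begins.
- finish_job(): hands the job in; it is judged then, once.
The state is a dict: "time_s": time; "joints": joint angles; "dq": joint speeds; "tau": joint torques, N m; "eef_pos": TCP position; "ee_rot": TCP orientation; "force": force on the tool from outside, world axes, zero at the start; "wrist_torque": the same for the moment, N m; "grip_width": opening from 0.0 (shut) to 1.0 (fully open); "grip_force": force on a finger pad.
Only numpy, scipy, OpenCV 4.12 (cv2) and the standard library are available. Lean on these libraries where they do the work, as an engineer would, in place of code of your own. Each camera call takes 0.05 s, during which the arm holds its last target. There are 200 camera calls.

TASK

Turn the trolley wheel on the tilted stand until its valve stem stands straight up at the very top of the wheel, at twelve o'clock directly above the hub. Turn it with gentle pushes of the fingertips on one spoke after another, as the legs and cross bar of the stand leave no room for a single long push; do not grip the wheel, and do not push on the tyre, the rim or the valve stem. Leave everything else on the bench where it stands, and finish with the hand clear and the wheel at rest.

Things in the scene. Friction and masses are not known exactly. Their poses are not given: they have to be found in the camera images.
- stand: Wheel stand, fixed to the bench: flat green base 330 x 200 x 10 mm. Origin on the bench, 150 mm straight below the hub centre; its x axis points the way the wheel leans (away from the robot), y left, z up. Two round legs 14 mm thick run in front of the wheel from the hub end of the axle down to the base, at about five and seven o'clock, 41 to 55 mm before the middle plane of the spokes.
- bar_middle (a point): Middle of the stand's fixed cross bar, a round green rod 12 mm thick and 236 mm long, level, across the front of the wheel: 48 mm in front of the middle plane of the spokes and 20 mm below the hub centre, measured along that plane. The axle's end reaches 62 mm in front of the plane. The half of the wheel above the bar is open to the fingers.
- wheel: Trolley wheel, 300 mm across, leaning back 40 degrees from upright. Origin at the hub centre in the middle plane of the spokes. x axis: the axle, pointing away from the robot and 40 degrees down; z: in the wheel's plane, from hub to valve. Turning positively about x is clockwise seen from the robot. Turns either way; stiff bearing: it stays where it is left. Hub 48 mm across.
- spoke (a point): A point on one spoke, 65 mm from the hub centre, mid-depth. Five equal straight spokes, 12 mm wide and 16 mm deep (8 mm either side of the middle plane), run from hub to rim at 36, 108, 180, 252 and 324 degrees from the valve, this one at 36 clockwise seen from the robot. The gaps are open, nothing is behind them. A sideways push of 2 to 3 N here turns the wheel.
- tyre: Rubber tyre with its aluminium rim, fixed on the wheel. Origin and axes as the wheel's. Outer radius 150, inside radius of the rim 105; the tyre is 32 mm thick, 16 mm either side of the spoke plane.
- valve: Valve stem: a short brass stem 12 mm thick with a black rubber foot 16 mm thick, pointing from the rim in towards the hub, half-way between two spokes, from 106 to 80 mm from the hub centre. Origin and axes as the wheel's.
- valve_tip (a point): The inner end of the valve stem, 80 mm from the hub centre.
- top_mark (a point): Fixed point where the end of the valve stem lies when the valve is exactly at the top of the wheel (twelve o'clock, straight up the wheel's plane from the hub centre). Nothing is there to be seen.
- spanner: Bystander: loose steel spanner, 190 long, lying flat beside the stand.
- cup: Bystander: loose white plastic cup, 70 high, 68 across; origin at the centre of its underside.
- tin: Bystander: loose closed tin, 110 high, 74 across; origin at the centre of its underside.
- spacer: Bystander: loose steel spacer ring, 52 across, 18 high.
- jar: Bystander: loose closed jar, 160 high, 90 across; origin at the centre of its underside.
- bottle: Bystander: loose closed bottle, 190 high, 76 across; origin at the centre of its underside.
- screwdriver: Bystander: loose screwdriver, 200 long, lying flat.

How it is judged:
By the outcome, as a careful person would: the job done as asked, in the order asked, and still so for the second after the job is handed in, with the robot touching nothing.
It also fails if it takes over 53 s, if anything falls off the work surface, if the arm or the gripper's body presses on something with over 40 N, if the wrist force passes 120 N, or if a joint passes its speed limit or range.

## Working session

There is one attempt and no reset: what is moved stays moved. The work goes in short steps, Python scripts to look and compute and a tool call to move; the robot and the scene stay as the last step left them, time stands still between calls to the robot, and variables do not carry over. Pictures are saved under pics/ and viewed, at most 10 in all, crops included, and the job is handed in when it is done.

Besides the shell and the picture viewer there is one more tool, called after "Request:" by a JSON object that holds its "api" and its "payload". step_arm: Moves the arm, as the interface text tells. Its arguments: {"type":"object","properties":{"plan":{"type":"array"},"squeeze":{"type":"number"}},"required":["plan"]}

```bash
ls; mkdir -p pics; cat > h.py <<'E'
from rig import *
import numpy as np, cv2
from scipy.spatial.transform import Rotation as R
def cam(c):
    f=200/np.tan(np.radians(c["vertical_fov"])/2)
    K=np.array([[f,0,c["cx"]],[0,f,c["cy"]],[0,0,1.]])
    return K,np.array([c["k1"],0,0,0,0.]),np.array(c["rvec"],float).ravel(),np.array(c["tvec"],float).ravel()
def rays(c,uv):
    K,d,r,t=cam(c); n=cv2.undistortPoints(np.array(uv,float).reshape(-1,1,2),K,d)[:,0]
    Rm=R.from_rotvec(r).as_matrix()
    return -Rm.T@t, np.c_[n,np.ones(len(n))]@Rm   # origin, dirs with unit cam depth
def pts(c,uv):
    o,D=rays(c,uv); uv=np.array(uv,int); z=c["depth"][uv[:,1],uv[:,0]]
    return o+D*z[:,None], z
def proj(c,P):
    K,d,r,t=cam(c); return cv2.projectPoints(np.array(P,float).reshape(-1,1,3),r,t,K,d)[0][:,0]
def save(c,n): cv2.imwrite("pics/"+n,cv2.cvtColor(c["color"],cv2.COLOR_RGB2BGR))
E
python3 - <<'E'
from h import *
for n in("side","top"):
    c=capture(n); save(c,n+"0.png"); print(n,rays(c,[[320,200]]),c["k1"],c["vertical_fov"]); np.save("/tmp/%s.npy"%n,c,allow_pickle=True)
print(sense())
E
```

```text
pics
side (array([ 415.02833798, -946.88780216,  939.75709981]), array([[ 0.097061  ,  0.74821839, -0.65646345]])) -0.07729367596875317 51.5728924722747
top (array([ 459.70583916,  -13.43042964, 1592.10714461]), array([[ 0.05613298,  0.01102825, -0.9983761 ]])) 0.008490577590444214 54.50557818877106
{'time_s': 0.1, 'joints': array([-1.38041896e+00,  3.13402751e-01,  1.49837491e+00,  2.71410783e-05,
        1.33100564e+00, -2.23396130e-01]), 'dq': array([-3.02736509e-04, -1.55426609e-03, -1.11478981e-03,  9.43616148e-04,
       -9.11386782e-05,  2.49261585e-06]), 'tau': array([ 2.56222556e-03, -4.12897074e+01, -2.60143000e+01, -1.99045535e-04,
        3.02744826e-03,  2.63750110e-06]), 'eef_pos': array([ 211.05126988, -480.54551812,  303.3826062 ]), 'ee_rot': array([-5.95022695e-04,  9.78675652e-01,  2.05410840e-01,  2.30064795e-05]), 'force': array([ 0.00574903,  0.19003177, -0.00669895]), 'wrist_torque': array([ 0.07306997,  0.06484448, -0.01369602]), 'grip_force': 0.0, 'grip_width': 0.998277310452052}
```

View pics/side0.png

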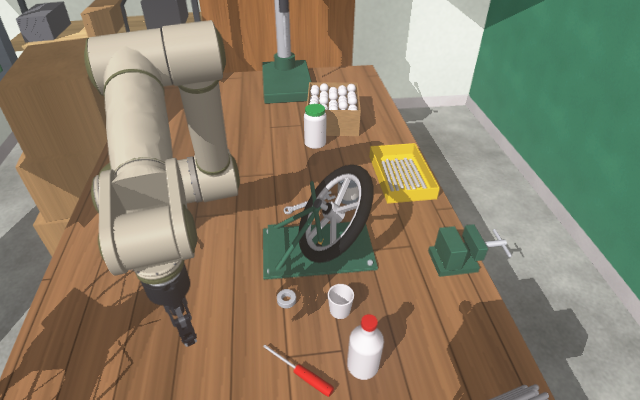

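View pics/top0.png

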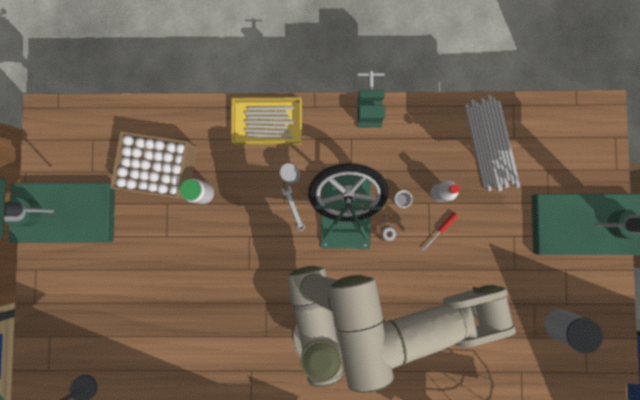

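```bash
python3 - <<'E'
from h import *
S=np.load("/tmp/side.npy",allow_pickle=True).item();T=np.load("/tmp/top.npy",allow_pickle=True).item()
a=cv2.resize(S["color"][150:290,250:390],None,fx=4,fy=4,interpolation=cv2.INTER_CUBIC)
b=cv2.resize(T["color"][155:255,300:400],None,fx=5.6,fy=5.6,interpolation=cv2.INTER_CUBIC)
cv2.imwrite("pics/c1.png",cv2.resize(np.hstack([a,b]),(800,400))[...,::-1])
from scipy.optimize import least_squares
Ps=[]
for c,(x0,x1,y0,y1) in((S,(295,380,158,270)),(T,(303,394,158,226))):
    v,u=np.mgrid[y0:y1,x0:x1]; uv=np.c_[u.ravel(),v.ravel()]
    col=c["color"][uv[:,1],uv[:,0]].astype(int)
    m=(col.max(1)<55)&(col.max(1)-col.min(1)<16)
    P,z=pts(c,uv[m]); k=(z>0)&(P[:,2]>35)&(P[:,2]<300); P=P[k]; print(len(P),P.mean(0),P.min(0),P.max(0)); Ps.append(P)
# tyre points: surface of a ring: fit axis yaw + centre; visible front face or outer tread
def res(p,P):
    c=p[:3]; n=np.array([np.cos(p[3])*np.cos(.698),np.sin(p[3])*np.cos(.698),-np.sin(.698)])
    d=P-c; h=d@n; r=np.linalg.norm(d-np.outer(h,n),axis=1)
    # box section r 118..150,h -16..16 signed distance
    q=np.c_[abs(r-128)-22,abs(h)-16]
    return np.linalg.norm(np.maximum(q,0),axis=1)+np.minimum(q.max(1),0)
for name,P in(("side",Ps[0]),("top",Ps[1]),("both",np.vstack(Ps))):
    s=least_squares(res,[*P.mean(0),0],args=(P,),loss="soft_l1",f_scale=3)
    print(name,s.x.round(3),np.median(abs(res(s.x,P))))
E
```

```text
877 [ 518.85352614 -159.47931372  117.58392642] [ 460.8693389  -253.23188031   50.603551  ] [630.42531848  38.47878955 227.00522528]
1173 [572.48136588 -98.31783694 186.03781991] [ 462.69615801 -243.47743745   53.57119804] [658.93535584  47.06765032 275.12789358]
side [ 5.34175e+02 -1.30415e+02  1.55470e+02  3.90000e-02] 4.818342891347569
top [ 5.57531e+02 -1.04185e+02  1.89087e+02 -2.40000e-02] 3.381112553136491
both [ 5.54229e+02 -1.13277e+02  1.84190e+02 -1.80000e-02] 3.5832975576891917
```

View pics/c1.png

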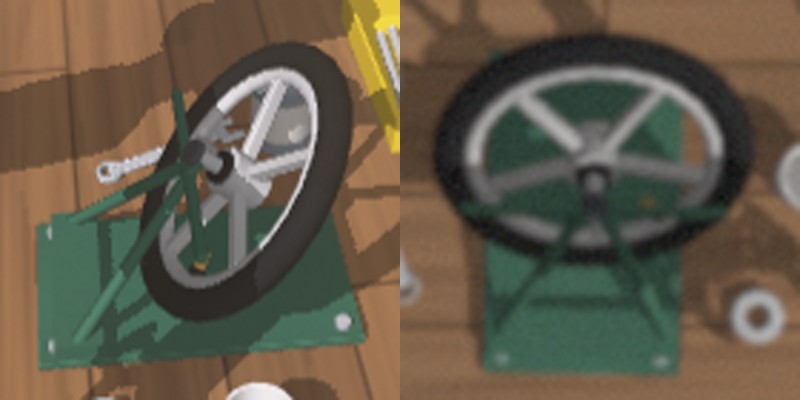

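```bash
python3 - <<'E'
from h import *
S=np.load("/tmp/side.npy",allow_pickle=True).item();T=np.load("/tmp/top.npy",allow_pickle=True).item()
rr=[]
for n,c,(x0,x1,y0,y1) in(("S",S,(295,380,158,270)),("T",T,(303,394,158,226))):
    im=c["color"][y0:y1,x0:x1].astype(int)
    m=((im.max(2)<62)&(im.max(2)-im.min(2)<18)).astype(np.uint8)*255
    m=cv2.morphologyEx(m,cv2.MORPH_OPEN,np.ones((2,2)))
    k,l,st,_=cv2.connectedComponentsWithStats(m); i=1+st[1:,4].argmax()
    ct=max(cv2.findContours((l==i).astype(np.uint8),0,1)[0],key=cv2.contourArea)
    h=cv2.convexHull(ct); e=cv2.fitEllipse(h); ctr=np.array(e[0])+[x0,y0]; print(n,ctr,e[1:],st[i])
    o,D=rays(c,[ctr]); D=D[0]; rr.append((o,D)); print(" at z150",o+D*(150-o[2])/D[2])
    # green base corners at z=10
    g=c["color"][190:300,240:400].astype(int) if n=="S" else c["color"][160:260,310:385].astype(int)
    off=(240,190) if n=="S" else (310,160)
    m=((g[...,1]-g[...,0]>12)&(g[...,1]-g[...,2]>3)).astype(np.uint8)
    m=cv2.morphologyEx(m,cv2.MORPH_OPEN,np.ones((5,5)))
    ct=max(cv2.findContours(m,0,1)[0],key=cv2.contourArea); q=cv2.approxPolyDP(cv2.convexHull(ct),3,True)[:,0]+off
    o,D=rays(c,q); print(" base",np.c_[q,(o+D*((10-o[2])/D[:,2])[:,None])].round(0).tolist())
(o1,d1),(o2,d2)=rr
s=np.linalg.lstsq(np.c_[d1,-d2],o2-o1,rcond=None)[0]; print(o1+d1*s[0],o2+d2*s[1])
E
```

```text
S [336.48767853 222.71967316] ((52.93264389038086, 93.90977478027344), 36.78879928588867) [   5   40   73   66 1075]
 at z150 [ 564.31249508 -146.35029536  150.        ]
 base [[263.0, 233.0, 355.0, -21.0, 10.0], [268.0, 225.0, 372.0, 13.0, 10.0], [366.0, 230.0, 678.0, -49.0, 10.0], [373.0, 259.0, 673.0, -170.0, 10.0], [366.0, 270.0, 644.0, -207.0, 10.0], [264.0, 278.0, 353.0, -199.0, 10.0]]
T [348.78459167 193.11541367] ((58.32656478881836, 79.53472137451172), 89.72415924072266) [   6    6   81   59 1227]
 at z150 [ 566.23874055 -104.5930057   150.        ]
 base [[322.0, 217.0, 479.0, -4.0, 10.0], [368.0, 218.0, 475.0, -191.0, 10.0], [368.0, 247.0, 358.0, -190.0, 10.0], [322.0, 247.0, 358.0, -4.0, 10.0]]
[ 571.59322969 -107.30729677  111.48277242] [ 569.09898413 -107.04057983  111.28165434]
```

```bash
cat >> h.py <<'E'
def frame(yaw):
    c,s=np.cos(yaw),np.sin(yaw); a=np.radians(40)
    n=np.array([c*np.cos(a),s*np.cos(a),-np.sin(a)]); up=np.array([c*np.sin(a),s*np.sin(a),np.cos(a)]); rt=np.array([s,-c,0.])
    return n,up,rt
def unwrap(c,C,yaw,h,rs,th):
    "brightness sampled at polar points on wheel plane at depth h"
    n,up,rt=frame(yaw); A,Rr=np.meshgrid(np.radians(th),rs)
    P=C+h*n+Rr[...,None]*(np.sin(A)[...,None]*rt+np.cos(A)[...,None]*up)
    uv=proj(c,P.reshape(-1,3)).astype(np.float32).reshape(*A.shape,2)
    return cv2.remap(c["color"],uv[...,0],uv[...,1],cv2.INTER_CUBIC)
E
python3 - <<'E'
from h import *
S=np.load("/tmp/side.npy",allow_pickle=True).item();T=np.load("/tmp/top.npy",allow_pickle=True).item()
C=np.array([566,-104,150.]);yaw=-.02
th=np.arange(0,360,1.); rs=np.arange(20,170,1.)
ims=[cv2.resize(unwrap(c,C,yaw,-8,rs,th),(760,280)) for c in(T,S)]
cv2.imwrite("pics/pol.png",np.vstack(ims)[...,::-1])
n,up,rt=frame(yaw)
for nm,c in(("T",T),("S",S)):
    v,u=np.mgrid[150:280,290:395]; uv=np.c_[u.ravel(),v.ravel()]
    col=c["color"][uv[:,1],uv[:,0]].astype(int); m=(col.max(1)-col.min(1)<22)&(col.min(1)>95)
    o,D=rays(c,uv[m]); O=C-8*n; P=o+D*(((O-o)@n)/(D@n))[:,None]-O
    x,y=P@rt,P@up; r=np.hypot(x,y); k=(r>40)&(r<95); a=np.degrees(np.arctan2(x,y))[k]%360
    print(nm,[(i*6,int(q)) for i,q in enumerate(np.histogram(a,np.arange(0,361,6))[0]) if q])
E
```

```text
T [(0, 2), (6, 2), (18, 8), (24, 19), (30, 18), (36, 1), (84, 1), (90, 13), (96, 19), (102, 8), (246, 2), (252, 1), (258, 1), (300, 3), (306, 12), (312, 21), (318, 21), (324, 12), (330, 2), (336, 1), (342, 1), (348, 4), (354, 2)]
S [(0, 26), (6, 23), (12, 21), (18, 26), (24, 28), (30, 30), (36, 19), (42, 10), (48, 9), (54, 10), (60, 12), (66, 8), (72, 6), (78, 6), (84, 4), (90, 20), (96, 27), (102, 30), (108, 17), (114, 2), (150, 3), (156, 7), (162, 14), (168, 16), (174, 14), (180, 8), (204, 2), (222, 1), (228, 7), (234, 15), (240, 16), (246, 13), (252, 11), (258, 14), (264, 18), (270, 10), (276, 3), (282, 3), (288, 3), (294, 6), (300, 18), (306, 23), (312, 25), (318, 27), (324, 24), (330, 22), (336, 23), (342, 23), (348, 26), (354, 24)]
```

View pics/pol.png

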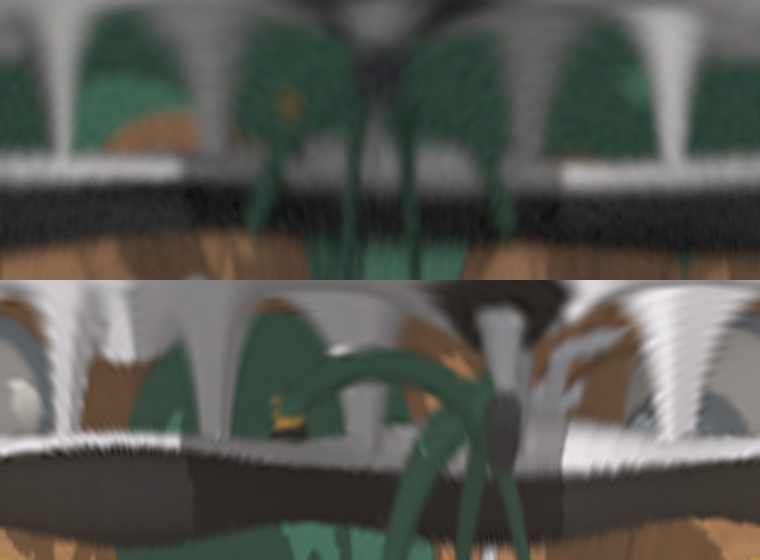

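```bash
cat >> h.py <<'E'
C0=np.array([566,-104,150.]);YAW=-.02;TILT=np.radians(20)
def Rt():
    n,up,rt=frame(YAW); x=up*np.cos(TILT)+n*np.sin(TILT); z=n*np.cos(TILT)-up*np.sin(TILT)
    return R.from_matrix(np.c_[x,rt,z])
def tcp(F,h,C=None):
    "TCP so that finger axis crosses depth 0 at F=(right,up), tip at depth h"
    n,up,rt=frame(YAW); z=Rt().as_matrix()[:,2]
    return C0+F[0]*rt+F[1]*up+z*(h/np.cos(TILT)-73)
def fing(th,r=50,gap=0,hx=14.5,hy=11):
    t=np.radians(th); s=np.array([np.sin(t),np.cos(t)]); m=np.array([np.cos(t),-np.sin(t)])
    return r*s+(6+gap+hx*abs(m[0])+hy*abs(m[1]))*m
def rel(p,Rg=None):
    st=sense(); q=st["ee_rot"]; R0=R.from_quat([q[1],q[2],q[3],q[0]])
    print("off cm",(R0.inv().apply(np.array(p)-st["eef_pos"])/10).round(2), "rot",np.degrees((R0.inv()*(Rg or Rt())).as_rotvec()).round(2))
E
python3 - <<'E'
from h import *
print(fing(29.6,gap=9),fing(29.6),fing(-40))
rel(tcp(fing(29.6,gap=9),-70)); print(tcp(fing(29.6,gap=9),-70))
E
```

```text
[53.42610748 27.15439498] [45.60065311 31.59987178] [-13.6177219   53.84373905]
off cm [ 40.29 -17.72   0.52] rot [-6.57 29.52 24.26]
[ 508.65109366 -156.2896634   298.53367681]
```

Request:
{"api": "step_arm", "payload": {"plan": [{"offset": [3, -1.5, -1], "rot": [0, 0, 0], "gripper": 0}, {"offset": [7, -3, -2], "rot": [0, 0, 0], "gripper": 0}, {"offset": [11, -5, -2], "rot": [-1, 4, 3], "gripper": 0}, {"offset": [15, -6.6, -2], "rot": [-2, 8, 6.5], "gripper": 0}, {"offset": [19, -8.4, -2], "rot": [-3, 12, 10], "gripper": 0}, {"offset": [23, -10, -2], "rot": [-3.6, 16, 13], "gripper": 0}, {"offset": [27, -12, -2], "rot": [-4.5, 20, 16], "gripper": 0}, {"offset": [31, -13.6, -1.5], "rot": [-5.2, 23, 19], "gripper": 0}, {"offset": [34, -15, -1], "rot": [-5.8, 26, 21.5], "gripper": 0}, {"offset": [37, -16.3, -0.5], "rot": [-6.57, 29.5, 24.3], "gripper": 0}, {"offset": [40.3, -17.7, 0], "rot": [-6.57, 29.5, 24.3], "gripper": 0}, {"offset": [40.3, -17.7, 0.5], "rot": [-6.57, 29.5, 24.3], "gripper": 0}]}}

```text
time_s: 1.3
eef_pos: [510.2, -153.8, 298.4]
ee_rot: [0.002, 0.966, -0.008, 0.259]
force: [-0.4, -0.5, -0.4]
grip_width: 0.001
grip_force: 0.0
```

```bash
python3 - <<'E'
from h import *
rel(tcp(fing(29.6,gap=9),-70)); rel(tcp(fing(29.6,gap=9),4)); print(sense()["time_s"],sense()["grip_width"],sense()["force"])
S=capture("side");T=capture("top")
a=cv2.resize(S["color"][110:270,230:430],(800,640))[:600]
a=cv2.resize(S["color"][100:280,220:420],(440,396));b=cv2.resize(T["color"][150:270,290:400],(360,396))
cv2.imwrite("pics/p2.png",np.hstack([a,b])[...,::-1])
E
```

```text
off cm [-0.12  0.25 -0.09] rot [-0.09  0.03  0.17]
off cm [-0.12  0.26  7.79] rot [-0.09  0.03  0.17]
1.3 0.0009870629863119157 [-0.36724271 -0.47344938 -0.36478533]
```

View pics/p2.png

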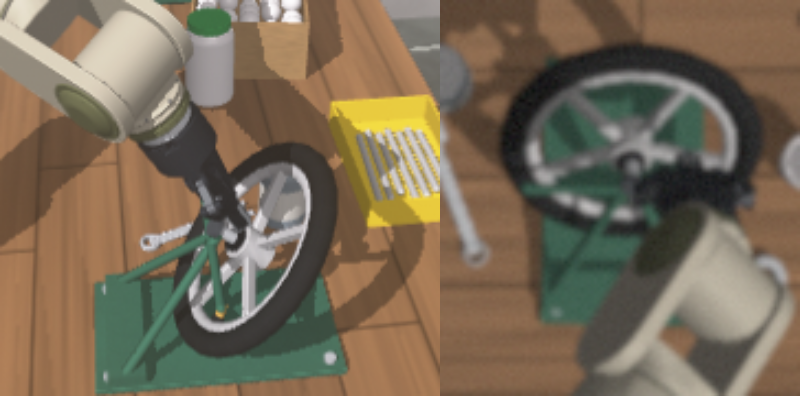

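Request:
{"api": "step_arm", "payload": {"plan": [{"offset": [0, 0.1, 1.5], "rot": [0, 0, 0], "gripper": 0}, {"offset": [0, 0.1, 3], "rot": [0, 0, 0], "gripper": 0}, {"offset": [0, 0.1, 4.5], "rot": [0, 0, 0], "gripper": 0}, {"offset": [0, 0.1, 6], "rot": [0, 0, 0], "gripper": 0}, {"offset": [0, 0.1, 7], "rot": [0, 0, 0], "gripper": 0}, {"offset": [0, 0.1, 7.8], "rot": [0, 0, 0], "gripper": 0}, {"offset": [0, 0.1, 7.8], "rot": [0, 0, 0], "gripper": 0}]}}

```text
time_s: 2.1
eef_pos: [547.7, -158.8, 230.7]
ee_rot: [0.003, 0.966, -0.01, 0.258]
force: [0.0, 0.8, -0.6]
grip_width: 0.001
grip_force: 0.0
```

```bash
python3 - <<'E'
from h import *
print(sense()["force"])
for th in (29.6,15,0,-15,-30,-36,-42): print(th,end=" ");rel(tcp(fing(th),4))
E
```

```text
[ 0.03170575  0.8200277  -0.60161726]
29.6 off cm [ 0.42 -0.96 -0.11] rot [ 0.05  0.07 -0.04]
15 off cm [ 1.43 -2.01 -0.48] rot [ 0.05  0.07 -0.04]
0 off cm [ 2.15 -3.47 -0.75] rot [ 0.05  0.07 -0.04]
-15 off cm [ 2.54 -4.6  -0.89] rot [ 0.05  0.07 -0.04]
-30 off cm [ 2.65 -5.93 -0.93] rot [ 0.05  0.07 -0.04]
-36 off cm [ 2.58 -6.5  -0.91] rot [ 0.05  0.07 -0.04]
-42 off cm [ 2.45 -7.07 -0.86] rot [ 0.05  0.07 -0.04]
```

Request:
{"api": "step_arm", "payload": {"plan": [{"offset": [0.4, -0.8, -0.1], "rot": [0, 0, 0], "gripper": 0}, {"offset": [0.8, -1.35, -0.25], "rot": [0, 0, 0], "gripper": 0}, {"offset": [1.2, -1.85, -0.4], "rot": [0, 0, 0], "gripper": 0}, {"offset": [1.6, -2.4, -0.55], "rot": [0, 0, 0], "gripper": 0}, {"offset": [1.95, -3.0, -0.65], "rot": [0, 0, 0], "gripper": 0}, {"offset": [2.2, -3.6, -0.75], "rot": [0, 0, 0], "gripper": 0}, {"offset": [2.45, -4.3, -0.85], "rot": [0, 0, 0], "gripper": 0}, {"offset": [2.55, -4.9, -0.9], "rot": [0, 0, 0], "gripper": 0}, {"offset": [2.65, -5.5, -0.9], "rot": [0, 0, 0], "gripper": 0}, {"offset": [2.65, -6.0, -0.9], "rot": [0, 0, 0], "gripper": 0}, {"offset": [2.6, -6.5, -0.9], "rot": [0, 0, 0], "gripper": 0}, {"offset": [2.6, -6.5, -0.9], "rot": [0, 0, 0], "gripper": 0}]}}

```text
time_s: 3.3
eef_pos: [567.2, -92.9, 252.1]
ee_rot: [0.003, 0.966, -0.01, 0.259]
force: [0.7, -0.6, -0.0]
grip_width: -0.002
grip_force: 0.0
```

```bash
python3 - <<'E'
from h import *
print(sense()["force"]); rel(tcp(fing(-36),4))
S=capture("side");T=capture("top")
a=cv2.resize(S["color"][100:280,220:420],(440,396));b=cv2.resize(T["color"][150:270,290:400],(360,396))
cv2.imwrite("pics/p3.png",np.hstack([a,b])[...,::-1])
E
```

```text
[ 0.74423141 -0.56046653 -0.04253017]
off cm [-0.05  0.13  0.05] rot [0.   0.01 0.01]
```

View pics/p3.png

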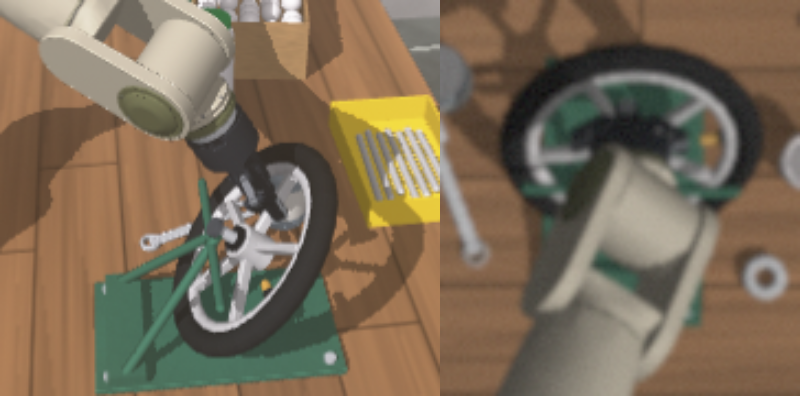

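Request:
{"api": "step_arm", "payload": {"plan": [{"offset": [0.2, 0.5, 0], "rot": [0, 0, 0], "gripper": 0}, {"offset": [0.2, 0.6, -2], "rot": [0, 0, 0], "gripper": 0}, {"offset": [0.2, 0.6, -4], "rot": [0, 0, 0], "gripper": 0}, {"offset": [0.2, 1.5, -7], "rot": [0, 0, 0], "gripper": 0}, {"offset": [0.2, 4, -10], "rot": [0, 0, 0], "gripper": 0}, {"offset": [0.2, 7, -13], "rot": [0, 0, 0], "gripper": 0}, {"offset": [0.2, 11, -14], "rot": [0, 0, 0], "gripper": 0}, {"offset": [0.2, 15, -14], "rot": [0, 0, 0], "gripper": 0}, {"offset": [0.2, 19, -14], "rot": [0, 0, 0], "gripper": 0}, {"offset": [0.2, 19, -14], "rot": [0, 0, 0], "gripper": 0}]}}

```text
time_s: 4.4
eef_pos: [494.4, -286.7, 373.9]
ee_rot: [0.004, 0.966, -0.012, 0.259]
force: [-1.3, 0.7, 0.0]
grip_width: -0.002
grip_force: 0.0
```

```bash
python3 - <<'E'
from h import *
S=capture("side");T=capture("top")
np.save("/tmp/side.npy",S);np.save("/tmp/top.npy",T)
th=np.arange(-180,180,1.); rs=np.arange(20,170,1.)
ims=[cv2.resize(unwrap(c,C0,YAW,-8,rs,th),(720,280)) for c in(T,S)]
cv2.imwrite("pics/pol2.png",np.vstack(ims)[...,::-1])
rel(tcp(fing(29.6,gap=9),4))
E
```

```text
off cm [ -2.82 -12.72  14.98] rot [ 0.07  0.03 -0.09]
```

View pics/pol2.png

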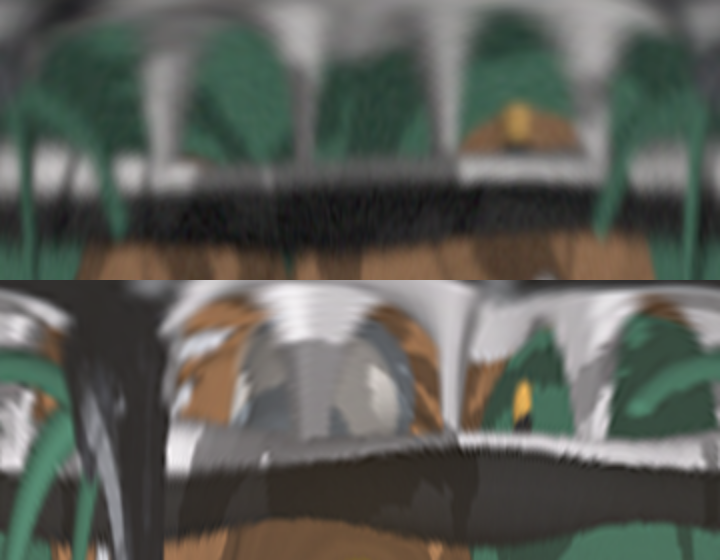

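```bash
python3 - <<'E'
from h import *
g=lambda th,gap=0: fing(th,50,gap,8,5)
F=g(45,7); print(F)
for h in(-75,-40,-15,4): print(h,end=" ");rel(tcp(F,h))
for th in(45,30,15,0,-15,-25,-30,-36): print(th,g(th).round(1),(Rt().inv().apply(tcp(g(th),4)-tcp(F,4))/10).round(2))
E
```

```text
[51.04772721 19.6629509 ]
-75 off cm [ -3.53 -12.94   6.83] rot [ 0.07  0.03 -0.09]
-40 off cm [ -3.53 -12.95  10.55] rot [ 0.07  0.03 -0.09]
-15 off cm [ -3.52 -12.95  13.21] rot [ 0.07  0.03 -0.09]
4 off cm [ -3.52 -12.95  15.24] rot [ 0.07  0.03 -0.09]
45 [46.1 24.6] [ 0.47 -0.49 -0.17]
30 [38.4 35.6] [ 1.5  -1.27 -0.54]
15 [27.5 44.4] [ 2.33 -2.36 -0.85]
0 [14. 50.] [ 2.85 -3.7  -1.04]
-15 [ 1.6 52.2] [ 3.06 -4.95 -1.11]
-25 [-7.2 51.8] [ 3.02 -5.83 -1.1 ]
-30 [-11.6  51. ] [ 2.95 -6.27 -1.07]
-36 [-16.9  49.5] [ 2.8  -6.8  -1.02]
```

Request:
{"api": "step_arm", "payload": {"plan": [{"offset": [-1, -4, 2], "rot": [0, 0, 0], "gripper": 0}, {"offset": [-2, -8, 4], "rot": [0, 0, 0], "gripper": 0}, {"offset": [-3, -11, 5.5], "rot": [0, 0, 0], "gripper": 0}, {"offset": [-3.5, -12.9, 6.8], "rot": [0, 0, 0], "gripper": 0}, {"offset": [-3.5, -12.9, 6.8], "rot": [0, 0, 0], "gripper": 0}]}}

```text
time_s: 5.0
eef_pos: [501.0, -150.2, 296.8]
ee_rot: [0.002, 0.966, -0.008, 0.258]
force: [-0.0, -0.4, 0.5]
grip_width: -0.001
grip_force: 0.0
```

```bash
python3 - <<'E'
from h import *
F=fing(45,50,7,8,5)
for h in(-75,4): rel(tcp(F,h))
print(sense()["force"])
E
```

```text
off cm [ 0.06  0.36 -0.04] rot [-0.15  0.14  0.15]
off cm [0.08 0.38 8.37] rot [-0.15  0.14  0.15]
[-0.0400391  -0.4499661   0.51162032]
```

Request:
{"api": "step_arm", "payload": {"plan": [{"offset": [0, 0.2, 0], "rot": [0, 0, 0], "gripper": 0}, {"offset": [0, 0.2, 2], "rot": [0, 0, 0], "gripper": 0}, {"offset": [0, 0.2, 4], "rot": [0, 0, 0], "gripper": 0}, {"offset": [0, 0.2, 5.5], "rot": [0, 0, 0], "gripper": 0}, {"offset": [0, 0.2, 7], "rot": [0, 0, 0], "gripper": 0}, {"offset": [0, 0.2, 8.3], "rot": [0, 0, 0], "gripper": 0}, {"offset": [0, 0.2, 8.3], "rot": [0, 0, 0], "gripper": 0}]}}

```text
time_s: 5.7
eef_pos: [543.1, -156.9, 225.2]
ee_rot: [0.003, 0.966, -0.01, 0.258]
force: [-0.7, 0.6, 0.2]
grip_width: 0.002
grip_force: 0.0
```

```bash
python3 - <<'E'
from h import *
F=fing(45,50,7,8,5)
rel(tcp(F,4))
print(sense()["force"])
E
```

```text
off cm [-0.02 -0.23  0.06] rot [ 0.04  0.08 -0.04]
[-0.71375323  0.59808026  0.20820243]
```

Request:
{"api": "step_arm", "payload": {"plan": [{"offset": [0.45, -0.65, -0.15], "rot": [0, 0, 0], "gripper": 0}, {"offset": [0.95, -1.05, -0.35], "rot": [0, 0, 0], "gripper": 0}, {"offset": [1.45, -1.45, -0.55], "rot": [0, 0, 0], "gripper": 0}, {"offset": [1.9, -2.0, -0.7], "rot": [0, 0, 0], "gripper": 0}, {"offset": [2.3, -2.55, -0.85], "rot": [0, 0, 0], "gripper": 0}, {"offset": [2.6, -3.2, -0.95], "rot": [0, 0, 0], "gripper": 0}, {"offset": [2.85, -3.9, -1.0], "rot": [0, 0, 0], "gripper": 0}, {"offset": [2.95, -4.5, -1.1], "rot": [0, 0, 0], "gripper": 0}, {"offset": [3.05, -5.1, -1.1], "rot": [0, 0, 0], "gripper": 0}, {"offset": [3.0, -5.6, -1.1], "rot": [0, 0, 0], "gripper": 0}, {"offset": [3.0, -6.0, -1.1], "rot": [0, 0, 0], "gripper": 0}, {"offset": [3.0, -6.0, -1.1], "rot": [0, 0, 0], "gripper": 0}]}}

```text
time_s: 6.9
eef_pos: [564.6, -96.0, 250.6]
ee_rot: [0.003, 0.966, -0.01, 0.259]
force: [0.1, -1.0, 0.1]
grip_width: -0.001
grip_force: 0.1
```

```bash
python3 - <<'E'
from h import *
print(sense()["force"])
rel(tcp(fing(-25,50,0,8,5),4));rel(tcp(fing(-36,50,0,8,5),4))
S=capture("side");T=capture("top")
th=np.arange(-180,180,1.); rs=np.arange(20,170,1.)
ims=[cv2.resize(unwrap(c,C0,YAW,-8,rs,th),(720,280)) for c in(T,S)]
cv2.imwrite("pics/pol3.png",np.vstack(ims)[...,::-1])
E
```

```text
[ 0.09818511 -0.97936295  0.06877645]
off cm [-0.03  0.07  0.15] rot [0.02 0.   0.01]
off cm [-0.24 -0.9   0.23] rot [0.02 0.   0.01]
```

View pics/pol3.png

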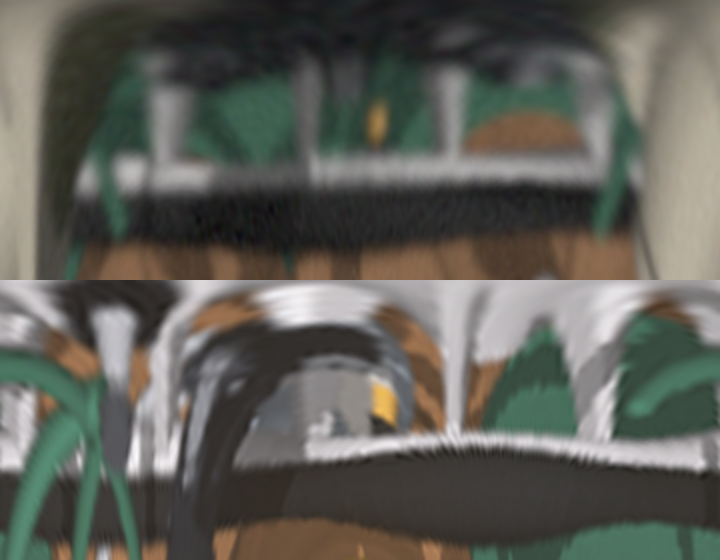

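Request:
{"api": "step_arm", "payload": {"plan": [{"offset": [-0.03, -0.2, 0.05], "rot": [0, 0, 0], "gripper": 0}, {"offset": [-0.08, -0.4, 0.1], "rot": [0, 0, 0], "gripper": 0}, {"offset": [-0.1, -0.5, 0.1], "rot": [0, 0, 0], "gripper": 0}, {"offset": [-0.1, -0.5, 0.1], "rot": [0, 0, 0], "gripper": 0}]}}

```text
time_s: 7.4
eef_pos: [564.3, -91.7, 249.2]
ee_rot: [0.003, 0.966, -0.01, 0.259]
force: [-0.5, -1.5, 1.2]
grip_width: -0.002
grip_force: 1.0
```

Request:
{"api": "step_arm", "payload": {"plan": [{"offset": [0, 0.5, 0], "rot": [0, 0, 0], "gripper": 0}, {"offset": [0, 0.6, -2], "rot": [0, 0, 0], "gripper": 0}, {"offset": [0, 0.6, -4], "rot": [0, 0, 0], "gripper": 0}, {"offset": [0, 1.5, -7], "rot": [0, 0, 0], "gripper": 0}, {"offset": [0, 4, -10], "rot": [0, 0, 0], "gripper": 0}, {"offset": [0, 8, -13], "rot": [0, 0, 0], "gripper": 0}, {"offset": [0, 12, -14], "rot": [0, 0, 0], "gripper": 0}, {"offset": [0, 16, -14], "rot": [0, 0, 0], "gripper": 0}, {"offset": [0, 19, -14], "rot": [0, 0, 0], "gripper": 0}, {"offset": [0, 19, -14], "rot": [0, 0, 0], "gripper": 0}]}}

```text
time_s: 8.4
eef_pos: [489.8, -283.3, 369.8]
ee_rot: [0.003, 0.966, -0.012, 0.258]
force: [0.6, 0.4, -0.4]
grip_width: -0.002
grip_force: 0.0
```

```bash
cat > meas.py <<'E'
from h import *
def avg(n,k=6):
    c=[capture(n) for _ in range(k)]; c[0]["color"]=np.mean([x["color"].astype(np.float32) for x in c],0); return c[0]
S=avg("side");T=avg("top"); n,up,rt=frame(YAW)
np.save("/tmp/side.npy",S);np.save("/tmp/top.npy",T)
def plane(c,uv,h):
    o,D=rays(c,uv); O=C0+h*n; P=o+D*(((O-o)@n)/(D@n))[:,None]-O; return np.c_[P@rt,P@up]
rr=[]
for nm,c in(("T",T),("S",S)):
    v,u=np.mgrid[155:275,295:395]; uv=np.c_[u.ravel(),v.ravel()]; col=c["color"][uv[:,1],uv[:,0]]
    q=plane(c,uv,0); r=np.hypot(*q.T); a=np.degrees(np.arctan2(*q.T))
    w=np.clip(col[:,0]-col[:,2]-70,0,60)*np.clip(col[:,1]-col[:,2]-25,0,40)*(r>70)*(r<108)*(abs(a)<25)
    ctr=(uv*w[:,None]).sum(0)/w.sum(); p=plane(c,[ctr],0)[0]
    o,D=rays(c,[ctr]); rr.append((o,D[0]))
    print(nm,"brass px",ctr.round(2),(w>0).sum(),"plane",p.round(1),"ang",np.degrees(np.arctan2(*p)).round(2))
    # spokes
    th=np.arange(-180,180,.5); rs=np.arange(45,98,2.)
    for h in(-8,):
        im=unwrap(c,C0,YAW,h,rs,th).astype(float); chroma=im.max(2)-im.min(2); g=np.clip(1-chroma/30,0,1)*(im.min(2)>70)
        for base in(-108,-36,36,108):
            out=[]
            for i,rad in enumerate(rs):
                k=abs(th-base-4)<26; 
                if 3<g[i,k].sum()*.5*np.radians(1)*rad<26: t=(g[i,k]*th[k]).sum()/g[i,k].sum(); out.append([rad*np.sin(np.radians(t)),rad*np.cos(np.radians(t))])
            if len(out)>8:
                out=np.array(out); l=cv2.fitLine(out.astype(np.float32),cv2.DIST_HUBER,0,.01,.01).ravel(); d=l[:2]*np.sign(l[:2]@out.mean(0)); m=np.array([d[1],-d[0]])
                print("  spoke",base,len(out),"ang",np.degrees(np.arctan2(d[0],d[1])).round(2),"off",round(float(l[2:]@m),2))
    # tyre outer edge
    rs2=np.arange(125,175,.5); t2=np.array([55,60,65,70,75,80,85]); e=[]
    for sg in(-1,1):
        im=unwrap(c,C0,YAW,0,rs2,sg*t2).astype(float); lum=cv2.GaussianBlur(im.max(2),(1,9),0); e.append(rs2[np.gradient(lum,axis=0).argmax(0)])
    print("  tyre edge L,R",e[0],e[1])
(o1,d1),(o2,d2)=rr
s=np.linalg.lstsq(np.c_[d1,-d2],o2-o1,rcond=None)[0]; A,B=o1+d1*s[0],o2+d2*s[1]; M=(A+B)/2-C0
print("brass 3D",(A+B)/2,"miss",np.linalg.norm(A-B).round(2),"rt/up/n",(M@rt).round(1),(M@up).round(1),(M@n).round(1))
E
python3 meas.py
```

```text
T brass px [nan nan] 0 plane [nan nan] ang nan
  spoke -36 23 ang -30.94 off 0.29
  spoke 36 26 ang 44.35 off -6.08
  spoke 108 14 ang 122.03 off -12.0
  tyre edge L,R [148.  149.  153.  152.  151.5 149.5 151.5] [143.5 145.  144.  169.5 146.  145.  144.5]
S brass px [354.22 195.06] 14 plane [ 3.6 80.4] ang 2.55
  spoke -108 25 ang -99.73 off 4.02
  spoke 36 11 ang 15.12 off 24.85
  tyre edge L,R [156.5 159.  160.  160.5 165.  168.5 169.5] [165.  152.5 152.  152.  152.  152.5 152. ]
 ** On entry to DLASCL parameter number  4 had an illegal value
 ** On entry to DLASCL parameter number  4 had an illegal value
 ** On entry to DLASCL parameter number  4 had an illegal value
 ** On entry to DLASCL parameter number  4 had an illegal value
 ** On entry to DLASCL parameter number  5 had an illegal value
 ** On entry to DLASCL parameter number  4 had an illegal valuemeas.py:13: RuntimeWarning: invalid value encountered in divide
  ctr=(uv*w[:,None]).sum(0)/w.sum(); p=plane(c,[ctr],0)[0]
Traceback (most recent call last):
  File "meas.py", line 34, in <module>
    s=np.linalg.lstsq(np.c_[d1,-d2],o2-o1,rcond=None)[0]; A,B=o1+d1*s[0],o2+d2*s[1]; M=(A+B)/2-C0
      ~~~~~~~~~~~~~~~^^^^^^^^^^^^^^^^^^^^^^^^^^^^^^^^
numpy.linalg.LinAlgError: SVD did not converge in Linear Least Squares
```

```bash
python3 - <<'E'
from h import *
S=np.load("/tmp/side.npy",allow_pickle=True).item();T=np.load("/tmp/top.npy",allow_pickle=True).item()
b=cv2.resize(T["color"][160:225,303:393],(540,390),interpolation=cv2.INTER_CUBIC)
a=cv2.resize(S["color"][155:275,300:380],(260,390),interpolation=cv2.INTER_CUBIC)
cv2.imwrite("pics/z.png",np.hstack([b,a])[...,::-1].clip(0,255))
E
```

```text
[ WARN:0@0.052] global loadsave.cpp:1063 imwrite_ Unsupported depth image for selected encoder is fallbacked to CV_8U.
```

View pics/z.png

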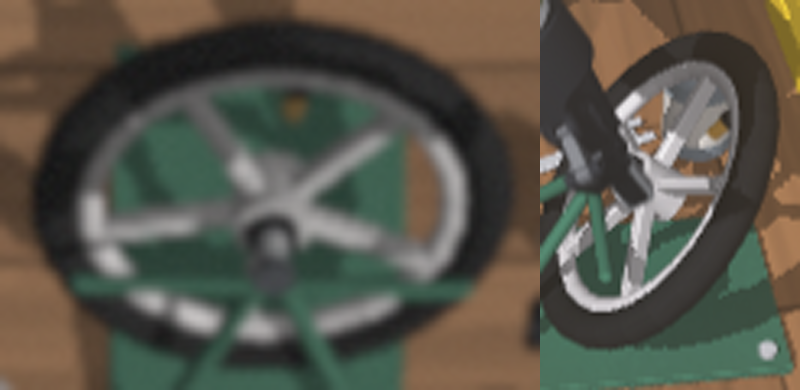

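```bash
cat > m2.py <<'E'
from h import *
def run(T,C=C0,yaw=YAW,vw=20):
    n,up,rt=frame(yaw)
    def plane(uv,h):
        o,D=rays(T,uv); O=C+h*n; P=o+D*(((O-o)@n)/(D@n))[:,None]-O; return np.c_[P@rt,P@up]
    # tyre outer edge -> hub lateral offset
    rs=np.arange(125,175,.5); t=np.arange(30,88,2.); e=[]
    for sg in(-1,1):
        im=unwrap(T,C,yaw,0,rs,sg*t).astype(np.float32); lum=cv2.blur(im.max(2),(1,7)); e.append(rs[np.gradient(lum,axis=0).argmax(0)])
    d=(e[1]-e[0])/2/np.sin(np.radians(t)); dx=np.median(d)
    # rim/tyre inner boundary
    rs=np.arange(95,128,.5); e=[]
    for sg in(-1,1):
        im=unwrap(T,C,yaw,-14,rs,sg*t).astype(np.float32); lum=cv2.blur(im.max(2),(1,7)); e.append(rs[np.gradient(lum,axis=0).argmin(0)])
    d2=(e[1]-e[0])/2/np.sin(np.radians(t))
    # brass: yellow excess
    v,u=np.mgrid[160:200,330:375]; uv=np.c_[u.ravel(),v.ravel()]; col=T["color"][uv[:,1],uv[:,0]].astype(float)
    q=plane(uv,0); r=np.hypot(*q.T); a=np.degrees(np.arctan2(*q.T))
    w=np.clip(col[:,0]-col[:,1]-3,0,None)*np.clip(col[:,1]-col[:,2]-5,0,None)*(r>72)*(r<104)*(abs(a)<vw)
    ctr=(uv*w[:,None]).sum(0)/w.sum(); p=plane([ctr],0)[0]
    print("dx outer %.2f (iqr %.1f)  dx inner %.2f (iqr %.1f)"%(dx,np.subtract(*np.percentile(d,[75,25])),np.median(d2),np.subtract(*np.percentile(d2,[75,25]))),"brass px",ctr.round(2),(w>50).sum(),p.round(1),
      "valve angle %.2f"%np.degrees(np.arctan2(p[0]-dx,p[1])))
if __name__=="__main__":
    from meas0 import avg
    T=avg("top"); run(T)
E
cat > meas0.py <<'E'
from h import *
def avg(n,k=6):
    c=[capture(n) for _ in range(k)]; c[0]["color"]=np.mean([x["color"].astype(np.float32) for x in c],0); return c[0]
E
python3 - <<'E'
from m2 import *
T=np.load("/tmp/top.npy",allow_pickle=True).item()
run(T);run(T,yaw=0.);run(T,C0+[3,3,0],yaw=0.)
n,up,rt=frame(YAW);run(T,C0-3*rt+4*up)
# axle end: dark/grey cap at 62 in front -> direction check; print colours in the valve region
print(T["color"][176:181,348:356].astype(int).tolist())
# legs, base yaw: base side edges in top view (z=10), green vs wood, rows 225..245
for v in (205,210,222,230,240):
    g=T["color"][v,300:400]; q=g[:,1]-g[:,0]; k=np.where(q>0)[0]; 
    # subpixel crossings of green-red=0
    L=k[0]-q[k[0]]/(q[k[0]]-q[k[0]-1]); Rr=k[-1]+q[k[-1]]/(q[k[-1]]-q[k[-1]+1])
    o,D=rays(T,[[300+L,v],[300+Rr,v]]); P=o+D*((10-o[2])/D[:,2])[:,None]; print(v,P[:,:2].round(1).tolist())
E
```

```text
dx outer -3.81 (iqr 1.4)  dx inner -3.38 (iqr 1.4) brass px [351.72 177.45] 10 [ 6.4 80.6] valve angle 7.22
dx outer -4.65 (iqr 3.0)  dx inner -4.04 (iqr 1.0) brass px [351.72 177.45] 10 [ 7.5 80.4] valve angle 8.56
dx outer -1.27 (iqr 2.4)  dx inner -0.80 (iqr 1.4) brass px [351.75 177.27] 8 [10.7 77.2] valve angle 8.84
dx outer -0.70 (iqr 1.4)  dx inner -0.43 (iqr 1.0) brass px [351.75 177.27] 8 [ 9.5 77.5] valve angle 7.46
[[[48, 70, 59], [49, 64, 52], [57, 60, 45], [64, 56, 39], [67, 56, 38], [63, 57, 41], [51, 59, 48], [46, 64, 55]], [[48, 70, 59], [55, 68, 55], [71, 67, 49], [84, 70, 45], [88, 72, 46], [81, 72, 49], [61, 67, 53], [43, 65, 53]], [[50, 74, 62], [56, 69, 55], [73, 70, 49], [89, 75, 48], [92, 77, 50], [81, 75, 54], [58, 69, 55], [47, 68, 58]], [[51, 76, 64], [53, 70, 58], [66, 69, 53], [80, 72, 50], [83, 76, 51], [70, 73, 56], [52, 68, 56], [44, 66, 55]], [[51, 76, 64], [49, 70, 59], [54, 68, 55], [64, 70, 54], [64, 69, 54], [56, 70, 57], [47, 67, 56], [45, 67, 57]]]
205 [[528.3, 30.4], [527.8, -244.7]]
210 [[507.8, 10.6], [507.4, -312.3]]
222 [[459.0, 2.0], [458.8, -197.4]]
230 [[426.5, 1.6], [426.4, -259.7]]
240 [[386.0, 3.3], [386.0, -195.9]]
```

Request:
{"api": "step_arm", "payload": {"plan": [{"offset": [0, -4, 0], "rot": [0, 0, 0], "gripper": 0}, {"offset": [0, -8, 0], "rot": [0, 0, 0], "gripper": 0}, {"offset": [0, -12, 1], "rot": [0, 0, 0], "gripper": 0}, {"offset": [0, -15, 3], "rot": [0, 0, 0], "gripper": 0}, {"offset": [0, -17.5, 6], "rot": [0, 0, 0], "gripper": 0}, {"offset": [0, -18.2, 8], "rot": [0, 0, 0], "gripper": 0}, {"offset": [0, -18.2, 8], "rot": [0, 0, 0], "gripper": 0}, {"offset": [0, -18.2, 10], "rot": [0, 0, 0], "gripper": 0}, {"offset": [0, -18.2, 12], "rot": [0, 0, 0], "gripper": 0}, {"offset": [0, -18.2, 14], "rot": [0, 0, 0], "gripper": 0}, {"offset": [0, -18.5, 14], "rot": [0, 0, 0], "gripper": 0}, {"offset": [0, -18.8, 14], "rot": [0, 0, 0], "gripper": 0}]}}

```text
time_s: 10.2
eef_pos: [564.2, -94.2, 250.3]
ee_rot: [0.003, 0.966, -0.01, 0.259]
force: [0.1, -0.7, 0.5]
grip_width: -0.001
grip_force: 0.0
```

Request:
{"api": "step_arm", "payload": {"plan": [{"offset": [-0.02, -0.2, 0], "rot": [0, 0, 0], "gripper": 0}, {"offset": [-0.05, -0.4, 0], "rot": [0, 0, 0], "gripper": 0}, {"offset": [-0.1, -0.55, 0.05], "rot": [0, 0, 0], "gripper": 0}, {"offset": [-0.12, -0.7, 0.05], "rot": [0, 0, 0], "gripper": 0}, {"offset": [-0.12, -0.7, 0.05], "rot": [0, 0, 0], "gripper": 0}, {"offset": [-0.12, -0.7, 0.05], "rot": [0, 0, 0], "gripper": 0}]}}

```text
time_s: 10.8
eef_pos: [563.7, -86.7, 248.4]
ee_rot: [0.003, 0.966, -0.01, 0.259]
force: [-0.1, -2.3, 2.9]
grip_width: 0.002
grip_force: 1.1
```

Request:
{"api": "step_arm", "payload": {"plan": [{"offset": [0, 0.5, 0], "rot": [0, 0, 0], "gripper": 0}, {"offset": [0, 0.6, -2], "rot": [0, 0, 0], "gripper": 0}, {"offset": [0, 0.6, -4], "rot": [0, 0, 0], "gripper": 0}, {"offset": [0, 1.5, -7], "rot": [0, 0, 0], "gripper": 0}, {"offset": [0, 4, -10], "rot": [0, 0, 0], "gripper": 0}, {"offset": [0, 8, -13], "rot": [0, 0, 0], "gripper": 0}, {"offset": [0, 12, -14], "rot": [0, 0, 0], "gripper": 0}, {"offset": [0, 16, -14], "rot": [0, 0, 0], "gripper": 0}, {"offset": [0, 19, -14], "rot": [0, 0, 0], "gripper": 0}, {"offset": [0, 22, -14], "rot": [0, 0, 0], "gripper": 0}, {"offset": [0, 22, -14], "rot": [0, 0, 0], "gripper": 0}]}}

```text
time_s: 11.9
eef_pos: [488.5, -308.2, 368.5]
ee_rot: [0.003, 0.966, -0.011, 0.258]
force: [-0.7, -0.4, -0.1]
grip_width: -0.002
grip_force: 0.0
```

```bash
python3 - <<'E'
from m2 import *
from meas0 import avg
T=avg("top",10);S=avg("side",10);np.save("/tmp/side2.npy",S);np.save("/tmp/top2.npy",T)
run(T); n,up,rt=frame(YAW);C=C0-3.8*rt; run(T,C)
th=np.arange(-60,60,.25)
for c,h,rs in((T,-8,(55,62,69,76,83,90)),(S,-8,(60,70,80,90))):
    im=unwrap(c,C,YAW,h,np.array(rs,float),th); 
    for i,rad in enumerate(rs):
        p=im[i]; g=p.max(1)-p.min(1)  # chroma
        out=[]
        for b in(-36,36):
            k=abs(th-b)<14; q=p[k,0]-p[k,1]; # red-green: spoke ~0, green bg <0
            q=q-np.percentile(q,5); half=q.max()/2; t=th[k][q>half]; out.append((round(t.min(),1),round(t.max(),1)))
        print(rad,out,"mid",np.mean(out).round(2))
E
```

```text
dx outer -3.62 (iqr 1.6)  dx inner -3.24 (iqr 1.3) brass px [349.6  177.45] 8 [-1.2 80.4] valve angle 1.75
dx outer 0.00 (iqr 1.2)  dx inner 0.59 (iqr 0.8) brass px [349.6  177.45] 8 [ 2.6 80.4] valve angle 1.88
55 [(np.float64(-42.8), np.float64(-24.2)), (np.float64(25.8), np.float64(45.8))] mid 1.15
62 [(np.float64(-42.0), np.float64(-25.0)), (np.float64(25.5), np.float64(45.8))] mid 1.07
69 [(np.float64(-41.0), np.float64(-26.0)), (np.float64(24.5), np.float64(44.0))] mid 0.38
76 [(np.float64(-40.0), np.float64(-25.8)), (np.float64(25.2), np.float64(42.8))] mid 0.55
83 [(np.float64(-39.5), np.float64(-25.2)), (np.float64(26.5), np.float64(42.2))] mid 1.0
90 [(np.float64(-39.2), np.float64(-25.5)), (np.float64(29.0), np.float64(42.2))] mid 1.62
60 [(np.float64(-49.8), np.float64(-22.5)), (np.float64(26.0), np.float64(32.5))] mid -3.45
70 [(np.float64(-49.8), np.float64(-42.8)), (np.float64(28.5), np.float64(49.8))] mid -3.57
80 [(np.float64(-42.5), np.float64(-22.2)), (np.float64(29.5), np.float64(49.8))] mid 3.65
90 [(np.float64(-41.0), np.float64(-22.2)), (np.float64(29.5), np.float64(49.8))] mid 4.02
```

Request:
{"api": "step_arm", "payload": {"plan": [{"offset": [0, -4, 0], "rot": [0, 0, 0], "gripper": 0}, {"offset": [0, -8, 0], "rot": [0, 0, 0], "gripper": 0}, {"offset": [0, -12, 0], "rot": [0, 0, 0], "gripper": 0}, {"offset": [0, -16, 2], "rot": [0, 0, 0], "gripper": 0}, {"offset": [0, -19, 5], "rot": [0, 0, 0], "gripper": 0}, {"offset": [0, -21.2, 8], "rot": [0, 0, 0], "gripper": 0}, {"offset": [0, -21.2, 8], "rot": [0, 0, 0], "gripper": 0}, {"offset": [0, -21.2, 10], "rot": [0, 0, 0], "gripper": 0}, {"offset": [0, -21.2, 12], "rot": [0, 0, 0], "gripper": 0}, {"offset": [0, -21.2, 14], "rot": [0, 0, 0], "gripper": 0}, {"offset": [0, -21.5, 14], "rot": [0, 0, 0], "gripper": 0}, {"offset": [0, -21.7, 14], "rot": [0, 0, 0], "gripper": 0}]}}

```text
time_s: 14.1
eef_pos: [563.5, -90.0, 249.0]
ee_rot: [0.003, 0.966, -0.01, 0.259]
force: [0.0, 0.3, 0.3]
grip_width: 0.002
grip_force: 0.0
```

Request:
{"api": "step_arm", "payload": {"plan": [{"offset": [0, -0.1, 0], "rot": [0, 0, 0], "gripper": 0}, {"offset": [0, -0.2, 0], "rot": [0, 0, 0], "gripper": 0}, {"offset": [-0.01, -0.3, 0], "rot": [0, 0, 0], "gripper": 0}, {"offset": [-0.03, -0.42, 0], "rot": [0, 0, 0], "gripper": 0}, {"offset": [-0.03, -0.42, 0], "rot": [0, 0, 0], "gripper": 0}, {"offset": [-0.03, -0.42, 0], "rot": [0, 0, 0], "gripper": 0}]}}

```text
time_s: 14.7
eef_pos: [563.5, -85.8, 248.3]
ee_rot: [0.003, 0.966, -0.01, 0.259]
force: [0.3, -2.5, 2.5]
grip_width: 0.001
grip_force: 1.3
```

Request:
{"api": "step_arm", "payload": {"plan": [{"offset": [0, 0.5, 0], "rot": [0, 0, 0], "gripper": 0}, {"offset": [0, 0.6, -2], "rot": [0, 0, 0], "gripper": 0}, {"offset": [0, 0.6, -4], "rot": [0, 0, 0], "gripper": 0}, {"offset": [0, 1.5, -7], "rot": [0, 0, 0], "gripper": 0}, {"offset": [0, 4, -10], "rot": [0, 0, 0], "gripper": 0}, {"offset": [0, 8, -13], "rot": [0, 0, 0], "gripper": 0}, {"offset": [0, 12, -14], "rot": [0, 0, 0], "gripper": 0}, {"offset": [0, 16, -14], "rot": [0, 0, 0], "gripper": 0}, {"offset": [0, 19, -14], "rot": [0, 0, 0], "gripper": 0}, {"offset": [0, 22, -14], "rot": [0, 0, 0], "gripper": 0}, {"offset": [0, 22, -14], "rot": [0, 0, 0], "gripper": 0}]}}

```text
time_s: 15.8
eef_pos: [488.3, -307.0, 368.5]
ee_rot: [0.003, 0.966, -0.011, 0.258]
force: [0.6, 0.6, 0.0]
grip_width: -0.004
grip_force: 0.0
```

```bash
python3 - <<'E'
from m2 import *
from meas0 import avg
T=avg("top",10);S=avg("side",6);np.save("/tmp/top3.npy",T)
n,up,rt=frame(YAW);C=C0-3.8*rt; run(T,C)
th=np.arange(-60,60,.25); m=[]
rs=np.arange(55,94,3.); im=unwrap(T,C,YAW,-8,rs,th)
for i in range(len(rs)):
    p=im[i]; out=[]
    for b in(-36,36):
        k=abs(th-b)<14; q=p[k,0]-p[k,1]; q=q-np.percentile(q,5); t=th[k][q>q.max()/2]; out+=[t.min(),t.max()]
    m.append(np.mean(out))
print("spoke mid",np.round(m,2),np.median(m)); print(sense()["time_s"])
b=cv2.resize(T["color"][150:260,280:450],(510,330)).clip(0,255); a=cv2.resize(S["color"][155:275,300:380],(220,330)).clip(0,255)
cv2.imwrite("pics/fin.png",np.hstack([b,a])[...,::-1].astype(np.uint8))
E
```

```text
dx outer 0.00 (iqr 1.9)  dx inner 0.50 (iqr 1.0) brass px [349.14 177.52] 10 [ 1. 80.] valve angle 0.75
spoke mid [ 0.81  0.81  0.44  0.25 -0.31 -0.5  -0.69 -0.69 -0.44 -0.31 -0.12  0.44
  0.56] -0.125
16.6
```

View pics/fin.png

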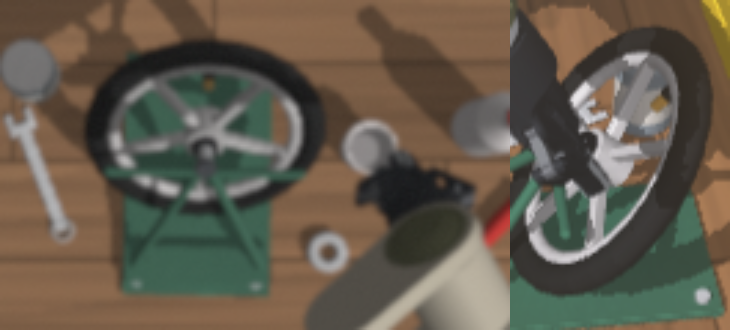

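The valve is within about a degree of twelve o'clock, with the stem at (209,84) directly above the hub at (205,148). The bystanders are undisturbed and the hand is clear, so I'm handing in.

```bash
python3 -c "
from rig import *
print(finish_job())"
```

```text
the job is handed in; nothing more can be done
None
```

I turned the wheel about 137° counter-clockwise with gentle fingertip pushes on two spokes. The valve stem now stands at twelve o'clock, to within about 1° by the last top-camera measurement. The hand was clear, the bystanders in the final view looked undisturbed, and I handed the job in at about 17 s; no verdict came back.

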